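Tap down the inspection flags of a passed lot

ROBOT

A 6-joint arm with a two-finger parallel gripper is mounted at the origin on a cart in front of the work surface, level with it; the furniture and walls round the work are solid. World frame = base frame: x ahead of the robot, y to its left, z up, the work surface at z = 0. Lengths are in m, angles in rad, forces in N, time in s.
With the tool pointing down it reaches from about 0.375 to 0.825 m from the base axis. Payload 5.5 kg.
Tool frame: the origin (TCP) lies midway between the tips of the shut fingers; the grasp point (between the pads) lies 19 mm behind it; z points along the fingers, y is the line along which they close (so a half turn about z gives the same grasp; the last joint's range is limited). The gripper opens to 85 mm and grips with 20 to 120 N. Pads are 22 mm wide; open, the fingers measure 114 mm over their backs; the gripper's body (76 mm by 85 mm) begins 54 mm behind the grasp point. The pads swing forward as they close: fully open they stand 13 mm farther back than shut.
Start: joints at [-1.33, 0.314, -0.047, 1.21, 0, 1.571], TCP at [0.143, -0.583, 0.231] pointing down, gripper open.
Joint ranges: [-2.67, 2.67], [-0.69, 1.73], [-1.03, 1.25], [-2.08, 2.16], [-1.42, 1.45], [-3.14, 3.14]. Speed limits (rad/s): [2.39, 2.39, 3.01, 3.14, 3.14, 3.14].

INTERFACE

Orientations are given as a unit quaternion [x, y, z, w].
In Python, from plant import bot gives the robot as it stands.
- The arm moves only by the tool servo_tool, never from a script. Its arguments are lists of equal length, an entry for each row: "xyz": the shift along the tool's x, y, z in cm, a list of three; "rotation": the turn, a rotation vector about the tool's x, y, z in degrees, a list of three; "jaw": the closure in counts, from 0 (fully open) to 255 (shut). A call has 1 to 10 rows; each row shifts and turns the commanded pose from where the row before left it, along the tool's axes as they then stand; what a row does not reach is not made up. A row lasts 1/12 s, in which the tool goes at most 41.7 mm and 7.16 degrees, less where a joint would pass 70% of its speed; a pose out of reach is approached as far as the arm can. A call with a gripper value outside its range is refused whole. The fingers move at their own pace and stop on an object; "squeeze" is the grip in N (left out, the last holds). Time passes only in rows, so rows that do not move let the fingers close. It gives the time, the measured TCP pose, the force, the opening and the grip force at its end, in the units of the state.
- bot.state(): the state, without advancing time (a new reading comes with each control period).
- bot.read_camera(name): name is "scene" or "top"; returns the picture (400x640x3 uint8, blue, green, red); there is no depth.
- bot.camera_model(name): a dict with "fov_y" (degrees; the focal length in pixels is half the picture's height over the tangent of half this angle, whatever the lens; pixels are square), "cx", "cy" (the principal point, pixels), "k1" (the pictures are not rectified: a ray, as slopes to the right and down, at radius r is drawn at 1 + k1 r^2 times it, then the intrinsics apply), "extrinsics" (4x4, takes a point from camera to world coordinates). Camera axes: x right, y down, z forward; pixel columns grow to the right and rows downward; lengths in m; the calibration is good to about 2 mm. A picture is of the moment at which its call begins. camera_model takes no time and is no camera call.
- bot.finish_job(): hands the job in; it is judged then, once.
Trained networks look in the newest picture that a camera, given by its name, has taken for a name from the list of things; names that differ only in an ending like _2 or _b are one class to them, and where a whole thing is asked for, a point or a joint stands for the part that bears it (a point fixed in the world has none). Each returns a list of dicts, best first, with "score" (0 to 1); they miss things now and then, are a little off and sometimes report something else, mostly with a low value. They report only what shows in the picture. A call takes as long as a camera call. They do not tell look-alikes from the thing itself.
- bot.search_frame(camera, thing): "box" ([left, top, width, height] in pixels, round what is visible of it).
- bot.regions_of(camera, thing): "pixels" (400x640 bool, what is visible of it) and "box" ([left, top, width, height] in pixels, round what is visible of it).
- bot.landmark_of(camera, thing): "pixel" ([column, row] in pixels: a listed point, or the origin of a listed thing).
The state is a dict: "time": time; "joint_positions": joint angles; "joint_vel": joint speeds; "joint_torque": joint torques, N m; "eef_pos": TCP position; "orientation": TCP orientation; "wrist_force": force on the tool from outside, world axes, zero at the start; "torque": the same for the moment, N m; "gripper_width": finger opening in m; "gripper_force": force on a finger pad.
Only numpy, scipy, OpenCV 4.12 (cv2) and the standard library are available. Lean on these libraries where they do the work, as an engineer would, in place of code of your own. Each camera call takes 0.05 s, during which the arm holds its last target. There are 200 camera calls.

TASK

The lot of tubes has passed its three checks, so take down the signal flags on the bench in the order of the checks: tap the round flag over first, then the square one, then the triangular one, each falling back away from you and lying down before you touch the next. Tap the flag plates lightly with the fingertips from the front: do not grip or lift anything, leave the loose stands where they are, and do not disturb the other things on the bench.

Things in the scene. Friction and masses are not known exactly. Their poses are not given: they have to be found in the camera images.
- stand_round: loose stand of the round flag, about 0.9 kg, not fixed to the bench: dark steel foot 90 (x) x 80 (y) x 16 mm, two aluminium cheeks up to 55 mm with the hinge pin between them along y, 45 mm above the bench. Origin at the centre of the underside; z up; the front, to which the flag leans, faces the stand's own -x (roughly the robot); the flag falls to +x.
- flag_round (a joint): hinge of the round flag, rad: 0 = up, leaning 0.15 rad towards -x of the stand against its stop; 0.15 = exactly upright; beyond about 0.22 it falls over by itself, away from the robot; 1.65 = fully down, almost level, resting on its stop. Very light: well under 1 N at the flag moves it; it drops back if let go before upright.
- face_round (a point): middle of the round flag: white plastic plate 5 mm thick, a disc 54 mm across, on a 6 mm steel stem. This point is its face centre, 80 mm from the hinge pin, in mid-thickness. Standing, the flag's top is about 150 mm above the bench; keep the gripper's broader parts above it: touch at this point or a little higher.
- stand_square: loose stand of the square flag, about 0.9 kg, not fixed to the bench: dark steel foot 90 (x) x 80 (y) x 16 mm, two aluminium cheeks up to 55 mm with the hinge pin between them along y, 45 mm above the bench. Origin at the centre of the underside; z up; the front, to which the flag leans, faces the stand's own -x (roughly the robot); the flag falls to +x.
- flag_square (a joint): hinge of the square flag, rad: 0 = up, leaning 0.15 rad towards -x of the stand against its stop; 0.15 = exactly upright; beyond about 0.22 it falls over by itself, away from the robot; 1.65 = fully down, almost level, resting on its stop. Very light: well under 1 N at the flag moves it; it drops back if let go before upright.
- face_square (a point): middle of the square flag: white plastic plate 5 mm thick, a square 50 mm wide and high, edges level and upright, on a 6 mm steel stem. This point is its face centre, 80 mm from the hinge pin, in mid-thickness. Standing, the flag's top is about 150 mm above the bench; keep the gripper's broader parts above it: touch at this point or a little higher.
- stand_triangle: loose stand of the triangle flag, about 0.9 kg, not fixed to the bench: dark steel foot 90 (x) x 80 (y) x 16 mm, two aluminium cheeks up to 55 mm with the hinge pin between them along y, 45 mm above the bench. Origin at the centre of the underside; z up; the front, to which the flag leans, faces the stand's own -x (roughly the robot); the flag falls to +x.
- flag_triangle (a joint): hinge of the triangle flag, rad: 0 = up, leaning 0.15 rad towards -x of the stand against its stop; 0.15 = exactly upright; beyond about 0.22 it falls over by itself, away from the robot; 1.65 = fully down, almost level, resting on its stop. Very light: well under 1 N at the flag moves it; it drops back if let go before upright.
- face_triangle (a point): middle of the triangle flag: white plastic plate 5 mm thick, an equal-sided triangle about 61 mm wide, one point up (point 35 mm from its centre), on a 6 mm steel stem. This point is 6 mm above its centre, 80 mm from the hinge pin, in mid-thickness. Standing, the flag's top is about 150 mm above the bench; keep the gripper's broader parts above it: touch at this point or a little higher.
- tube_a: bystander: cut black rubber tube, 27 mm thick, 59 mm long, lying; origin at the centre of its underside. Leave it alone.
- plug_gauge: bystander: steel plug gauge, 97 mm long, 23 mm thick, lying; origin at the centre of its underside. Leave it alone.
- date_stamp: bystander: date stamp with turned wooden handle, 25x34 mm foot, 64 mm tall; origin at the centre of its underside. Leave it alone.
- ink_pad: bystander: flat ink pad, 58x88x11 mm; origin at the centre of its underside. Leave it alone.
- tape_measure: bystander: black pocket tape measure, 58x71x32 mm; origin at the centre of its underside. Leave it alone.
- mug: bystander: white mug, 95 mm tall, 92 mm across plus handle; origin at the centre of its underside. Leave it alone.
- tape_roll: bystander: roll of tan tape lying flat, 104 mm across, 25 mm tall; origin at the centre of its underside. Leave it alone.
Mind the look-alikes: they are no part of the job. Leave any green look-alike of the stand_square alone.

How it is judged:
By the outcome, as a careful person would: the job done as asked, in the order asked, and still so for the second after the job is handed in, with the robot touching nothing.
It also fails if it takes over 51 s, if anything falls off the work surface, if the arm or the gripper's body presses on something with over 40 N, if the wrist force passes 120 N, or if a joint passes its speed limit or range.

## Working session

There is one attempt and no reset: what is moved stays moved. The work goes in short steps, Python scripts to look and compute and a tool call to move; the robot and the scene stay as the last step left them, time stands still between calls to the robot, and variables do not carry over. Pictures are saved under pics/ and viewed, at most 10 in all, crops included, and the job is handed in when it is done.

Besides the shell and the picture viewer there is one more tool, called after "Request:" by a JSON object that holds its "fn" and its "kwargs". servo_tool: Moves the arm, as the interface text tells. Its arguments: {"type":"object","properties":{"xyz":{"type":"array","items":{"type":"array","items":{"type":"number"}}},"rotation":{"type":"array","items":{"type":"array","items":{"type":"number"}}},"jaw":{"type":"array","items":{"type":"number"}},"squeeze":{"type":"number"}},"required":["xyz","rotation","jaw"]}

```bash
mkdir -p pics; cat > h.py <<'E'
import numpy as np, cv2
from plant import bot
def ray(cam,px):
    m=bot.camera_model(cam); f=200/np.tan(np.radians(m["fov_y"]/2))
    d=(np.array(px,float)-[m["cx"],m["cy"]])/f; s=d.copy()
    for _ in range(30): s=d/(1+m["k1"]*(s@s))
    T=np.array(m["extrinsics"]); return T[:3,3],T[:3,:3]@np.array([s[0],s[1],1])
def at_z(cam,px,z):
    o,d=ray(cam,px); return o+d*(z-o[2])/d[2]
def tri(p1,p2):
    o1,d1=ray("scene",p1);o2,d2=ray("top",p2)
    A=np.stack([d1,-d2],1);t=np.linalg.lstsq(A,o2-o1,rcond=None)[0]
    a=o1+t[0]*d1;b=o2+t[1]*d2;return (a+b)/2,np.linalg.norm(a-b)
E
python3 - <<'E'
from h import *
for c in("scene","top"):
    cv2.imwrite(f"pics/{c}0.png",bot.read_camera(c))
    m=bot.camera_model(c);print(c,m["fov_y"],np.round(np.array(m["extrinsics"])[:3,3],3))
    for s in("round","square","triangle"):
        for n,z in(("face_",.124),("stand_",0)):
            for r in bot.landmark_of(c,n+s)[:3]: print(c,n+s,round(r["score"],2),np.round(r["pixel"],1),at_z(c,r["pixel"],z).round(3))
s=bot.state();print(s["time"],s["eef_pos"],s["orientation"])
E
```

```text
scene 43.70006727961819 [0.033 0.769 0.792]
scene face_round 0.81 [255.4 262.8] [0.553 0.128 0.124]
scene stand_round 0.92 [255.5 297.5] [ 0.575  0.11  -0.   ]
scene stand_round 0.35 [309.5 279. ] [ 0.504 -0.01   0.   ]
scene face_square 0.73 [254.5 300.8] [0.486 0.221 0.124]
scene face_square 0.71 [443.4 195.1] [ 0.306 -0.352  0.124]
scene face_square 0.62 [379.5 190.4] [ 0.457 -0.283  0.124]
scene stand_square 0.81 [372.2 219.4] [ 0.486 -0.321  0.   ]
scene stand_square 0.56 [433.9 234.4] [ 0.311 -0.345  0.   ]
scene face_triangle 0.66 [333.4 220.7] [ 0.491 -0.096  0.124]
scene stand_triangle 0.59 [330.9 257.7] [ 0.5   -0.108  0.   ]
top 55.393962951412384 [ 0.463 -0.171  0.962]
top face_round 0.62 [372.2 223.5] [ 0.487 -0.28   0.124]
top face_round 0.46 [189.3 196.6] [0.556 0.125 0.124]
top stand_round 0.61 [206.3 194.5] [0.574 0.124 0.   ]
top face_square 0.65 [417.  301.6] [ 0.315 -0.372  0.124]
top face_square 0.49 [377.2 226.8] [ 0.479 -0.291  0.124]
top stand_square 0.95 [399.3 291.5] [ 0.32  -0.358  0.   ]
top stand_square 0.9 [371.6 225.5] [ 0.485 -0.295  0.   ]
top face_triangle 0.71 [291.  221.5] [ 0.495 -0.102  0.124]
top stand_triangle 0.69 [294.8 218.2] [ 0.508 -0.102  0.   ]
top stand_triangle 0.42 [422.1 231.3] [ 0.467 -0.422  0.   ]
0.7 [ 0.14307923 -0.58268979  0.2313199 ] [9.92764575e-01 1.20077051e-01 8.46952156e-06 1.08263066e-05]
```

View pics/scene0.png

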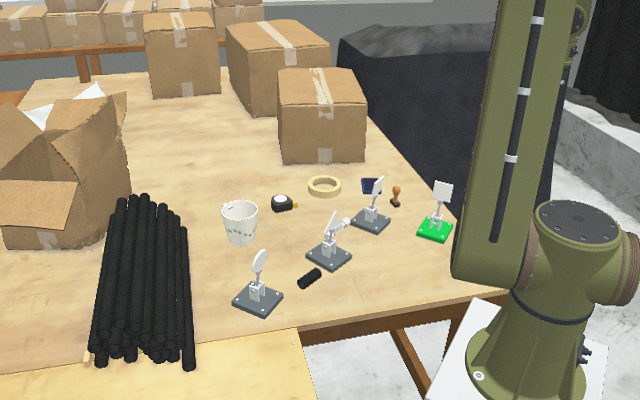

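View pics/top0.png

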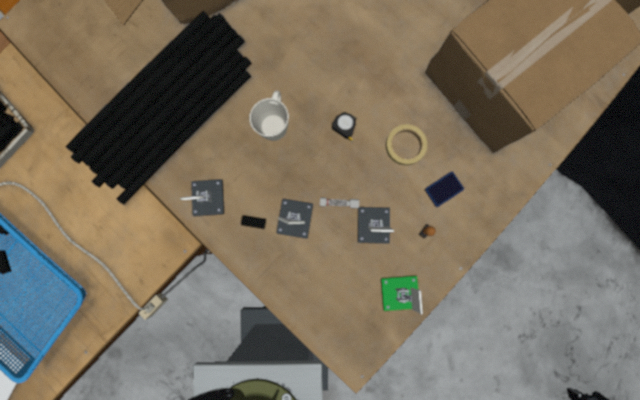

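The scene picture shows the round flag at about (258,262), the triangle at (333,222) and the square at (377,190). The green look-alike is at (440,190). The top picture shows the feet at (207,198), (295,218) and (374,225), with the green one at (400,293). Next I'll zoom in to check the shapes and measure the yaw of each foot.

```bash
python3 - <<'E'
from h import *
im=cv2.imread("pics/top0.png");sc=cv2.imread("pics/scene0.png")
a=cv2.resize(im[160:270,165:415],(800,352),interpolation=cv2.INTER_CUBIC)
b=cv2.resize(sc[165:320,225:465],(372,240),interpolation=cv2.INTER_CUBIC)
out=np.zeros((592,800,3),np.uint8);out[:352]=a;out[352:,:372]=b;cv2.imwrite("pics/z.png",out)
hsv=cv2.cvtColor(im,cv2.COLOR_BGR2HSV)
for n,(u,v),pf in(("round",(207,198),(255.4,262.8)),("tri",(295,218),(333.4,220.7)),("square",(374,225),(379.5,190.4))):
    w=im[v-28:v+28,u-28:u+28].astype(int); 
    m=((w.max(2)<110)&(w[...,2]<w[...,0]+8)).astype(np.uint8)
    m=cv2.morphologyEx(m,cv2.MORPH_OPEN,np.ones((3,3)))
    k,l,st,_=cv2.connectedComponentsWithStats(m)
    i=1+np.argmax(st[1:,4]); ys,xs=np.where(l==i)
    hull=cv2.convexHull(np.array([at_z("top",(x+u-28,y+v-28),.016)[:2]*1000 for x,y in zip(xs,ys)],np.float32))
    r=cv2.minAreaRect(hull);print(n,np.round(r[0],1),np.round(r[1],1),round(r[2],1))
for n,p,q in(("round",(255.4,262.8),(189.3,196.6)),("square",(379.5,190.4),(377.2,226.8)),("tri",(333.4,220.7),(291,221.5))): print(n,tri(p,q))
E
```

```text
round [565.  117.4] [86.2 77.3] 2.6
tri [ 507.8 -102.2] [75.5 85.6] 79.3
square [ 486.  -296.6] [74.7 84.4] 88.1
round (array([0.55573346, 0.12590964, 0.12130985]), np.float64(0.0006275651271653186))
square (array([ 0.47156971, -0.29603863,  0.11340591]), np.float64(0.01673634770924183))
tri (array([ 0.49501609, -0.10208151,  0.118975  ]), np.float64(0.0009386421072756334))
```

View pics/z.png

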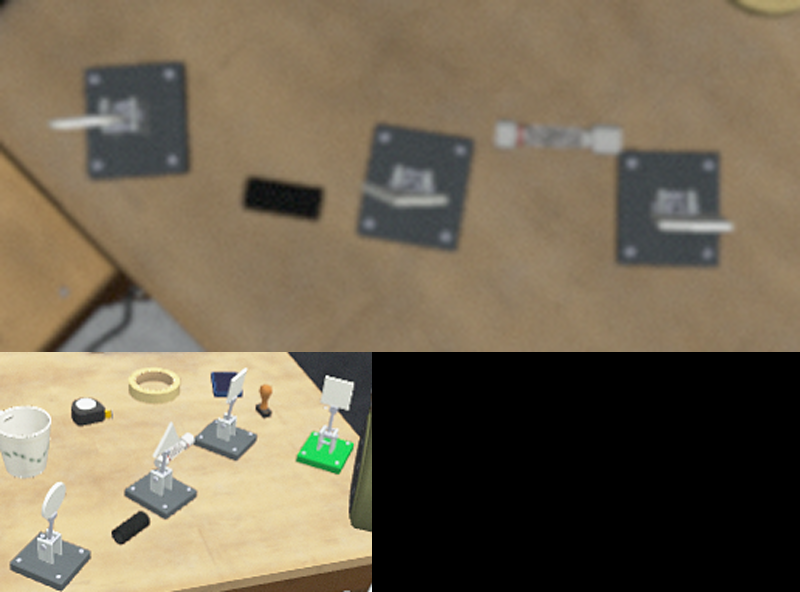

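The shapes and order are confirmed: round is at left, triangle in the middle and square at right. The green stand is the decoy. I'll shut the jaw, align the tool with world x, and travel high to the front of the round flag.

Request:
{"fn": "servo_tool", "kwargs": {"xyz": [[0,0,0],[0,0,0],[1.7,-3.2,0],[1.7,-3.2,0],[1.7,-3.2,0],[1.7,-3.2,0],[1.7,-3.2,0],[1.7,-3.2,0],[1.7,-3.2,0],[1.7,-3.2,0]], "rotation": [[0,0,6.9],[0,0,6.9],[0,0,0],[0,0,0],[0,0,0],[0,0,0],[0,0,0],[0,0,0],[0,0,0],[0,0,0]], "jaw": [255,255,255,255,255,255,255,255,255,255]}}

```text
time: 1.53
eef_pos: [0.2796, -0.3252, 0.2315]
orientation: [1.0, -0.0, 0.0, 0.0]
wrist_force: [0.8, 0.1, 0.0]
gripper_width: -0.0
gripper_force: 0.0
```

Request:
{"fn": "servo_tool", "kwargs": {"xyz": [[1.9,-3.6,0],[1.9,-3.6,0],[1.9,-3.6,0],[1.9,-3.6,0],[1.9,-3.6,0],[1.9,-3.6,0],[1.9,-3.6,0],[1.9,-3.6,0],[1.9,-3.6,0],[1.9,-3.6,0]], "rotation": [[0,0,0],[0,0,0],[0,0,0],[0,0,0],[0,0,0],[0,0,0],[0,0,0],[0,0,0],[0,0,0],[0,0,0]], "jaw": [255,255,255,255,255,255,255,255,255,255]}}

```text
time: 2.37
eef_pos: [0.47, 0.0197, 0.2316]
orientation: [1.0, 0.016, 0.0, -0.009]
wrist_force: [0.1, -0.6, -0.2]
gripper_width: -0.0001
gripper_force: 0.0
```

Request:
{"fn": "servo_tool", "kwargs": {"xyz": [[0.7,-2.3,0],[0.7,-2.3,0],[0.7,-2.3,0],[0.7,-2.3,0],[0,0,0],[0,0,2.5],[0,0,2.5],[0,0,2.5],[0,0,2.5],[0,0,0]], "rotation": [[0,0,0],[0,0,0],[0,0,0],[0,0,0],[0,0,0],[0,0,0],[0,0,0],[0,0,0],[0,0,0],[0,0,0]], "jaw": [255,255,255,255,255,255,255,255,255,255]}}

```text
time: 3.2
eef_pos: [0.4919, 0.0638, 0.1302]
orientation: [0.999, 0.045, -0.005, -0.029]
wrist_force: [-1.1, -0.4, -1.0]
gripper_width: 0.0001
gripper_force: 0.0
```

```bash
python3 - <<'E'
from h import *
s=bot.state();print(np.round(s["joint_positions"],3),s["eef_pos"],np.round(s["orientation"],4),s["wrist_force"])
E
```

```text
[ 0.09   0.193 -0.445  0.94   0.059  3.141] [0.49192295 0.06383138 0.13023128] [ 0.9985  0.0452 -0.0053 -0.0293] [-1.05256998 -0.37496105 -1.01728013]
```

Joint 6 is at its end stop, so I'll yaw the tool about +17° to free it.

Request:
{"fn": "servo_tool", "kwargs": {"xyz": [[0,0,0],[0,0,0],[0,0,0],[0,0,0]], "rotation": [[0,0,-6],[0,0,-6],[0,0,-6],[0,0,0]], "jaw": [255,255,255,255]}}

```text
time: 3.53
eef_pos: [0.4961, 0.0644, 0.1358]
orientation: [0.979, 0.202, 0.004, -0.029]
wrist_force: [0.1, 0.4, 0.1]
gripper_width: 0.0005
gripper_force: 0.0
```

```bash
cat >> h.py <<'E'
from scipy.spatial.transform import Rotation as R
def go(p,yaw):
    s=bot.state();r=R.from_quat(s["orientation"]);t=R.from_euler("z",yaw,degrees=True)*R.from_euler("x",180,degrees=True)
    print("t",s["time"],"j",np.round(s["joint_positions"],2),"pos",np.round(s["eef_pos"],4),"F",np.round(s["wrist_force"],1))
    print("shift cm",np.round(r.inv().apply(np.array(p)-s["eef_pos"])*100,2),"rot deg",np.round(np.degrees((r.inv()*t).as_rotvec()),2))
E
python3 -c "
from h import *
go([.50,.128,.127],18)"
```

```text
t 3.5333 j [ 0.09  0.19 -0.44  0.94  0.06  2.82] pos [0.4961 0.0644 0.1358] F [0.1 0.4 0.1]
shift cm [ 2.86 -5.63  1.26] rot deg [-3.26 -0.95  5.35]
```

Request:
{"fn": "servo_tool", "kwargs": {"xyz": [[0,0,0],[0.8,-2,0.3],[0.8,-2,0.3],[0.8,-2,0.3],[0,0,0]], "rotation": [[-3.3,-1,5.3],[0,0,0],[0,0,0],[0,0,0],[0,0,0]], "jaw": [255,255,255,255,255]}}

```text
time: 3.95
eef_pos: [0.5006, 0.132, 0.1261]
orientation: [0.988, 0.156, -0.0, -0.0]
wrist_force: [0.4, -0.4, 1.1]
gripper_width: 0.0
gripper_force: 0.0
```

```bash
python3 - <<'E'
from h import *
go([.565,.128,.127],18)
im=bot.read_camera("scene");cv2.imwrite("pics/r1.png",cv2.resize(im[160:340,160:480],(800,450)))
E
```

```text
t 3.95 j [ 0.26  0.23 -0.41  0.93  0.    3.09] pos [0.5006 0.132  0.1261] F [ 0.4 -0.4  1.1]
shift cm [ 6.01  2.37 -0.1 ] rot deg [-0.06  0.03 -0.08]
```

View pics/r1.png

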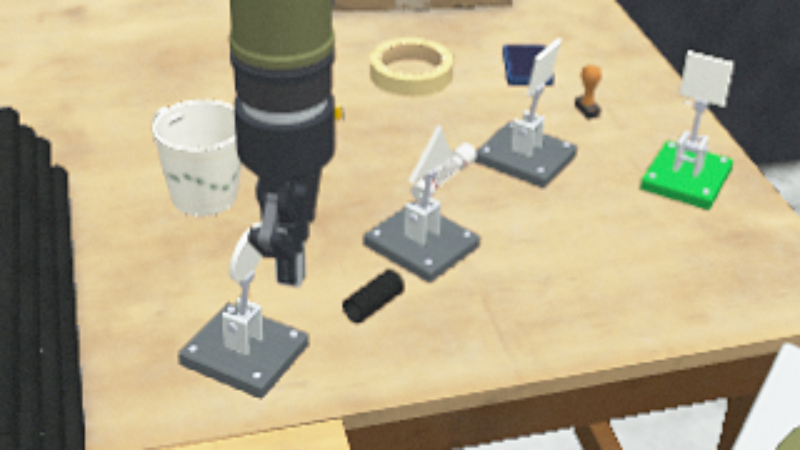

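Request:
{"fn": "servo_tool", "kwargs": {"xyz": [[0.57,0.18,0],[0.57,0.18,0],[0.57,0.18,0],[0.57,0.18,0],[0.38,0.12,0],[0.38,0.12,0],[0.38,0.12,0],[0.38,0.12,0],[0.38,0.12,0],[0.38,0.12,0]], "rotation": [[0,0,0],[0,0,0],[0,0,0],[0,0,0],[0,0,0],[0,0,0],[0,0,0],[0,0,0],[0,0,0],[0,0,0]], "jaw": [255,255,255,255,255,255,255,255,255,255]}}

```text
time: 4.83
eef_pos: [0.5481, 0.1298, 0.1251]
orientation: [0.988, 0.156, -0.001, 0.0]
wrist_force: [0.3, 0.9, 0.7]
gripper_width: 0.0001
gripper_force: 0.0
```

Request:
{"fn": "servo_tool", "kwargs": {"xyz": [[0.38,0.12,0],[0.38,0.12,0],[0.38,0.12,0],[0.38,0.12,0]], "rotation": [[0,0,0],[0,0,0],[0,0,0],[0,0,0]], "jaw": [255,255,255,255]}}

```text
time: 5.17
eef_pos: [0.5641, 0.1299, 0.1252]
orientation: [0.988, 0.156, -0.001, 0.0]
wrist_force: [-0.2, 0.0, -0.2]
gripper_width: -0.0002
gripper_force: 0.0
```

```bash
python3 - <<'E'
from h import *
go([.50,.128,.2],18)
im=bot.read_camera("scene");cv2.imwrite("pics/r2.png",cv2.resize(im[160:340,160:480],(800,450)))
E
```

```text
t 5.1667 j [ 0.23  0.34 -0.26  0.97 -0.    3.05] pos [0.5641 0.1299 0.1252] F [-0.2  0.  -0.2]
shift cm [-6.18 -1.79 -7.47] rot deg [ 0.02  0.12 -0.02]
```

View pics/r2.png

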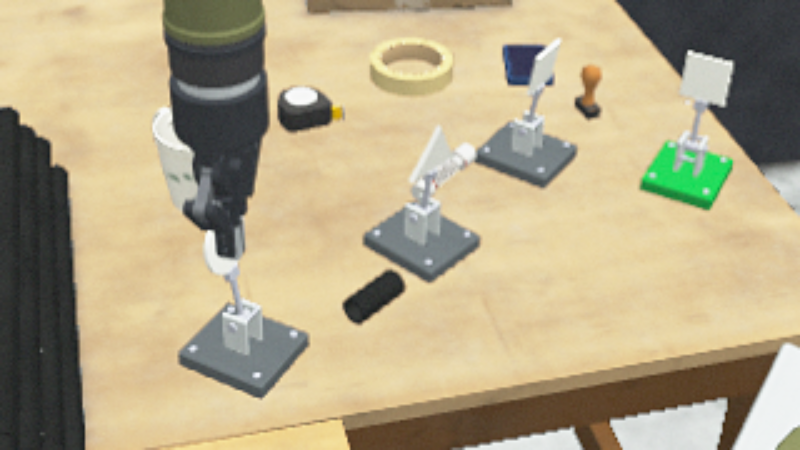

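The round flag is past upright, with its plate at about (215,255) in the crop. I'll push a little more, then back off and rise.

Request:
{"fn": "servo_tool", "kwargs": {"xyz": [[0.4,0.13,0],[0.4,0.13,0],[0,0,0],[-2,-0.7,0],[-2,-0.7,0],[-2,-0.7,0],[0,0,-3.5],[0,0,-3.5],[0,0,0],[0,0,0]], "rotation": [[0,0,0],[0,0,0],[0,0,0],[0,0,0],[0,0,0],[0,0,0],[0,0,0],[0,0,0],[0,0,0],[0,0,0]], "jaw": [255,255,255,255,255,255,255,255,255,255]}}

```text
time: 6.05
eef_pos: [0.5105, 0.132, 0.1977]
orientation: [0.988, 0.156, 0.002, 0.0]
wrist_force: [-0.9, -0.2, -0.1]
gripper_width: 0.0001
gripper_force: 0.0
```

```bash
python3 - <<'E'
from h import *
go([.43,-.29,.2],0)
im=bot.read_camera("scene");cv2.imwrite("pics/r3.png",cv2.resize(im[160:340,160:480],(800,450)))
E
```

```text
t 6.05 j [ 0.25  0.19 -0.28  1.09 -0.    3.08] pos [0.5105 0.132  0.1977] F [-0.9 -0.2 -0.1]
shift cm [-20.68  37.65  -0.27] rot deg [ 1.000e-02 -1.700e-01  1.798e+01]
```

View pics/r3.png

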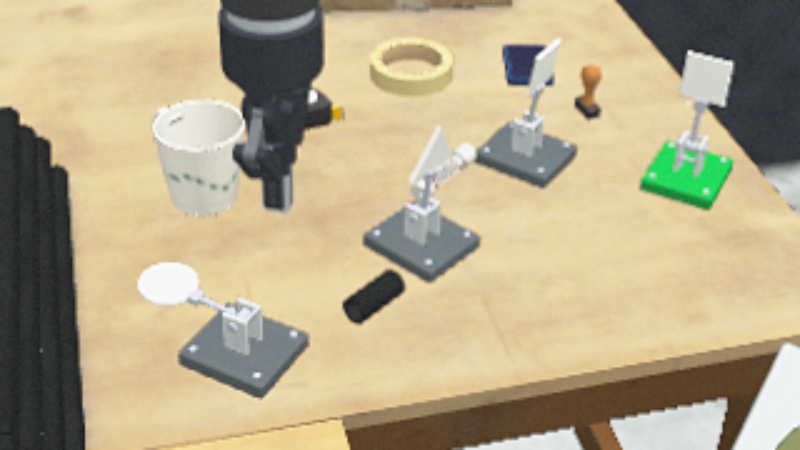

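The round flag is lying down, with its plate at about (168,283) in the crop. The square one is next.

Request:
{"fn": "servo_tool", "kwargs": {"xyz": [[-1.8,3.2,0],[-1.8,3.2,0],[-1.8,3.2,0],[-1.8,3.2,0],[-1.8,3.2,0],[-1.8,3.2,0],[-1.8,3.2,0],[-1.8,3.2,0],[-1.8,3.2,0],[-1.8,3.2,0]], "rotation": [[0,0,0],[0,0,0],[0,0,0],[0,0,0],[0,0,0],[0,0,0],[0,0,0],[0,0,0],[0,0,0],[0,0,0]], "jaw": [255,255,255,255,255,255,255,255,255,255]}}

```text
time: 6.93
eef_pos: [0.4348, -0.2298, 0.1943]
orientation: [0.988, 0.156, -0.002, -0.0]
wrist_force: [1.0, -0.5, 0.4]
gripper_width: 0.0002
gripper_force: 0.0
```

Request:
{"fn": "servo_tool", "kwargs": {"xyz": [[-1.8,3.2,0],[-1.8,3.2,0],[0,0,0],[0,0,0],[0,0,0],[0,0,0]], "rotation": [[0,0,0],[0,0,0],[0,0,6.4],[0,0,6.4],[0,0,6.4],[0,0,0]], "jaw": [255,255,255,255,255,255]}}

```text
time: 7.43
eef_pos: [0.4208, -0.3004, 0.1942]
orientation: [1.0, -0.013, -0.002, -0.0]
wrist_force: [0.2, -0.2, 0.3]
gripper_width: 0.0001
gripper_force: 0.0
```

```bash
python3 -c "
from h import *
go([.425,-.2965,.127],0)"
```

```text
t 7.4333 j [-0.62  0.18 -0.31  1.09 -0.    2.55] pos [ 0.4208 -0.3004  0.1942] F [ 0.2 -0.2  0.3]
shift cm [ 0.44 -0.4   6.72] rot deg [-0.04  0.24 -1.44]
```

Request:
{"fn": "servo_tool", "kwargs": {"xyz": [[0.2,-0.2,2.3],[0.2,-0.2,2.2],[0,0,2.2],[0,0,0]], "rotation": [[0,0,0],[0,0,0],[0,0,0],[0,0,0]], "jaw": [255,255,255,255]}}

```text
time: 7.77
eef_pos: [0.4228, -0.2942, 0.1241]
orientation: [1.0, -0.009, -0.004, -0.002]
wrist_force: [-0.5, 0.2, -0.6]
gripper_width: 0.0005
gripper_force: 0.0
```

Request:
{"fn": "servo_tool", "kwargs": {"xyz": [[0.6,0,0],[0.6,0,0],[0.6,0,0],[0.6,0,0],[0.4,0,0],[0.4,0,0],[0.4,0,0],[0.4,0,0],[0.4,0,0],[0.4,0,0]], "rotation": [[0,0,0],[0,0,0],[0,0,0],[0,0,0],[0,0,0],[0,0,0],[0,0,0],[0,0,0],[0,0,0],[0,0,0]], "jaw": [255,255,255,255,255,255,255,255,255,255]}}

```text
time: 8.6
eef_pos: [0.474, -0.2976, 0.1287]
orientation: [1.0, -0.011, -0.001, 0.0]
wrist_force: [0.8, -0.3, 0.7]
gripper_width: -0.0003
gripper_force: 0.0
```

Request:
{"fn": "servo_tool", "kwargs": {"xyz": [[0.4,0,0],[0.4,0,0],[0.4,0,0],[0.4,0,0],[0.4,0,0],[0,0,0],[-2,0,0],[-2,0,0],[-2,0,0],[0,0,-3]], "rotation": [[0,0,0],[0,0,0],[0,0,0],[0,0,0],[0,0,0],[0,0,0],[0,0,0],[0,0,0],[0,0,0],[0,0,0]], "jaw": [255,255,255,255,255,255,255,255,255,255]}}

```text
time: 9.43
eef_pos: [0.4254, -0.2928, 0.1527]
orientation: [1.0, -0.011, -0.008, -0.003]
wrist_force: [-0.9, 0.5, -1.1]
gripper_width: 0.0002
gripper_force: 0.0
```

Request:
{"fn": "servo_tool", "kwargs": {"xyz": [[0,0,-3.5],[0,0,0],[0,0,0],[0,0,0]], "rotation": [[0,0,0],[0,0,0],[0,0,0],[0,0,0]], "jaw": [255,255,255,255]}}

```text
time: 9.77
eef_pos: [0.4339, -0.2968, 0.1938]
orientation: [1.0, -0.011, -0.001, 0.001]
wrist_force: [-0.0, 0.4, -0.6]
gripper_width: -0.0002
gripper_force: 0.0
```

```bash
python3 - <<'E'
from h import *
go([.447,-.10,.197],0)
im=bot.read_camera("scene");cv2.imwrite("pics/r4.png",cv2.resize(im[160:340,160:480],(800,450)))
E
```

```text
t 9.7667 j [-0.6   0.19 -0.29  1.09 -0.    2.56] pos [ 0.4339 -0.2968  0.1938] F [-0.   0.4 -0.6]
shift cm [  0.89 -19.7   -0.35] rot deg [ 0.07  0.09 -1.23]
```

View pics/r4.png

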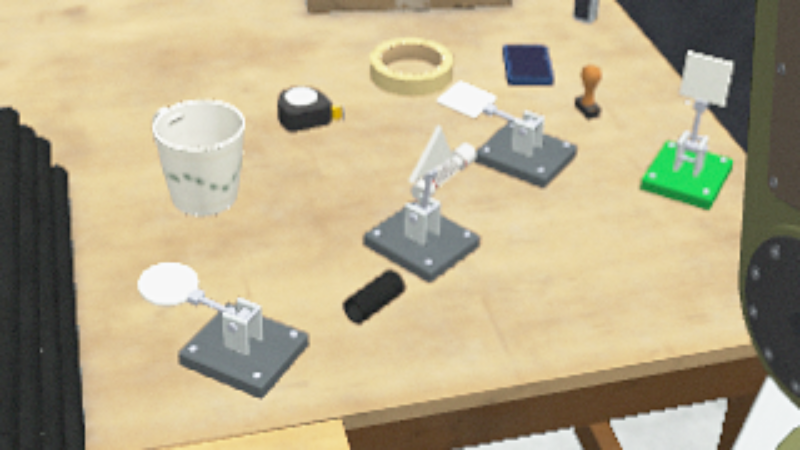

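The square flag is down too, with its plate at about (466,98) in the crop. The triangle is last.

Request:
{"fn": "servo_tool", "kwargs": {"xyz": [[0.2,-2.9,0],[0.2,-2.9,0],[0.2,-2.9,0],[0.2,-2.9,0],[0.2,-2.9,0],[0.2,-2.9,0],[0.2,-2.9,0],[0,0,0],[0,0,0],[0,0,0]], "rotation": [[0,0,0],[0,0,0],[0,0,0],[0,0,0],[0,0,0],[0,0,0],[0,0,0],[0,0,3.5],[0,0,3.5],[0,0,0]], "jaw": [255,255,255,255,255,255,255,255,255,255]}}

```text
time: 10.65
eef_pos: [0.4514, -0.0932, 0.1923]
orientation: [0.997, -0.072, -0.002, 0.0]
wrist_force: [-0.4, -0.2, -0.3]
gripper_width: 0.0
gripper_force: 0.0
```

```bash
python3 -c "
from h import *
go([.449,-.091,.127],-8)"
```

```text
t 10.65 j [-0.2   0.08 -0.43  1.07 -0.    3.08] pos [ 0.4514 -0.0932  0.1923] F [-0.4 -0.2 -0.3]
shift cm [-0.24 -0.19  6.53] rot deg [ 0.07  0.25 -0.22]
```

Request:
{"fn": "servo_tool", "kwargs": {"xyz": [[-0.2,-0.1,2.2],[0,0,2.2],[0,0,2.1],[0,0,0],[0.6,0,0],[0.6,0,0],[0.6,0,0],[0.6,0,0],[0.4,0,0],[0.4,0,0]], "rotation": [[0,0,0],[0,0,0],[0,0,0],[0,0,0],[0,0,0],[0,0,0],[0,0,0],[0,0,0],[0,0,0],[0,0,0]], "jaw": [255,255,255,255,255,255,255,255,255,255]}}

```text
time: 11.48
eef_pos: [0.4831, -0.0977, 0.1292]
orientation: [0.997, -0.072, -0.0, 0.001]
wrist_force: [-0.2, -0.6, 0.3]
gripper_width: 0.0001
gripper_force: 0.0
```

Request:
{"fn": "servo_tool", "kwargs": {"xyz": [[0.4,0,0],[0.4,0,0],[0.4,0,0],[0.4,0,0],[0.4,0,0],[0.4,0,0],[0.4,0,0],[0.4,0,0],[0.4,0,0],[0,0,0]], "rotation": [[0,0,0],[0,0,0],[0,0,0],[0,0,0],[0,0,0],[0,0,0],[0,0,0],[0,0,0],[0,0,0],[0,0,0]], "jaw": [255,255,255,255,255,255,255,255,255,255]}}

```text
time: 12.32
eef_pos: [0.5184, -0.1028, 0.1285]
orientation: [0.997, -0.072, -0.001, 0.001]
wrist_force: [0.1, 0.3, -0.1]
gripper_width: -0.0001
gripper_force: 0.0
```

Request:
{"fn": "servo_tool", "kwargs": {"xyz": [[-2,0,0],[-2,0,0],[-2,0,0],[0,0,-3],[0,0,-3.5],[0,0,0],[0,0,0],[0,0,0],[0,0,0],[0,0,0]], "rotation": [[0,0,0],[0,0,0],[0,0,0],[0,0,0],[0,0,0],[0,0,0],[0,0,0],[0,0,0],[0,0,0],[0,0,0]], "jaw": [255,255,255,255,255,255,255,255,255,255]}}

```text
time: 13.15
eef_pos: [0.4575, -0.0938, 0.1924]
orientation: [0.997, -0.072, -0.002, 0.0]
wrist_force: [0.1, -0.6, 0.6]
gripper_width: 0.0005
gripper_force: 0.0
```

```bash
python3 - <<'E'
from h import *
go([.447,-.10,.197],0)
im=bot.read_camera("scene");cv2.imwrite("pics/r5.png",cv2.resize(im[160:340,160:480],(800,450)))
E
```

```text
t 13.15 j [-0.2   0.09 -0.42  1.07 -0.    3.08] pos [ 0.4575 -0.0938  0.1924] F [ 0.1 -0.6  0.6]
shift cm [-0.95  0.77 -0.45] rot deg [ 0.05  0.23 -8.23]
```

View pics/r5.png

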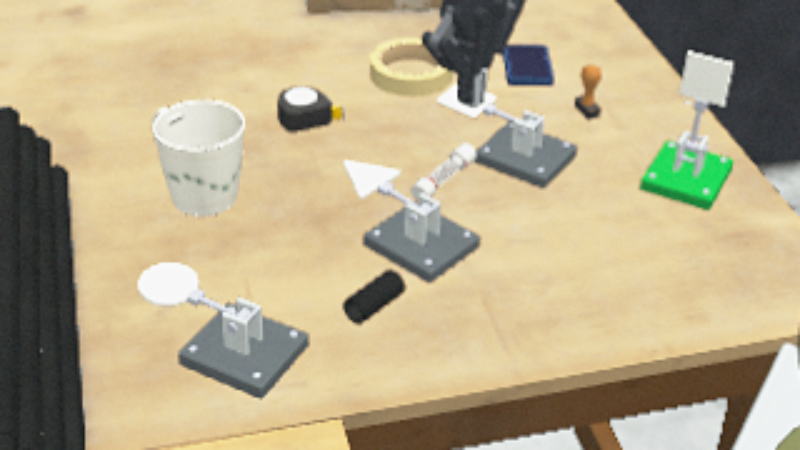

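All three flags are lying down, with plates at about (168,283), (466,98) and (370,177) in the crop. The stands and the other things on the bench have not moved, so I'm handing the job in.

```bash
python3 -c "
from plant import bot
print(bot.finish_job())"
```

```text
the job is handed in; nothing more can be done
None
```

The round, square and triangular flags were tapped down in that order, each checked lying flat before the next, with stands, bystanders and the green look-alike undisturbed in the last picture; the job was handed in at about 13 s.

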